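# Third hand at the filter housing

## Task

Help me close the filter housing. First loosen the vent cap on its side pipe about a quarter turn anticlockwise, to let the air out; then set the loose steel cover flat on the white gasket, its slotted ears round the two studs, and press it straight down with a steady 14 N or so (above 30 N the gasket is crushed). Finish while still holding it pressed like that, so that I can spin on the nuts, and leave everything else where it is.

Things in the scene. Friction and masses are not known exactly. Their poses are not given: they have to be found in the camera images.
- housing: Round steel filter housing on a bench plate 124 x 124 x 12 mm, fixed to the worktop; stands left or right, turned. Origin: on the bowl's axis at worktop level, z up. Bowl 90 mm across, flange top 52 mm high, two upright studs at y = +-62 mm; vent pipe with the vent cap at x = -82 mm, on a tail of the plate; a drain barb points to +x. The gasket ring lies on the flange.
- stud_0 (a point): Tip of the stud at y = +62 mm of the housing, 96 mm above the worktop. Both studs are 8 mm thick, threaded, upright, tapered over the last 8 mm to a 3 mm tip; a nut at the foot, 15 mm across, reaches 57 mm above the worktop.
- stud_1 (a point): Tip of the other stud, at y = -62 mm of the housing.
- gasket_centre (a point): Centre of the upper face of the uncompressed gasket, on the bowl's axis, 62 mm above the worktop; fixed to the housing.
- gasket (a joint): White ring gasket of soft hollow silicone, 89 mm outside, 75 mm inside, standing 10 mm proud of the flange. Value: how far it is squeezed down, in m; 0 free, at most 0.009, where it is hard. It acts as a spring of 2500 N/m: 14 N at 0.0056 m, counting the whole push on it with the cover's weight.
- vent_cap (a joint): Black ribbed screw cap on the vent pipe, 26 mm diameter, 24 mm high (65 to 89 mm above the worktop), captive: it only turns, about the vertical, with about 0.1 N m of friction, and stays where it is left. In rad: 0 closed, starts between 0 and 0.2, grows anticlockwise seen from above (loosening), stop at 3.0.
- vent_cap_top (a point): Centre of the vent cap's top face, 89 mm above the worktop.
- cover: Loose steel cover lying flat on the worktop, right way up, about 0.35 kg. Origin: centre of its flat underside, z up. A disc 100 mm across, 9 mm thick, with two alike ears along its y axis to y = +-75 mm; each has a slot for a stud, open outward, 12 mm wide in x, from |y| = 55.5 mm out. In the middle stands a hexagonal fitting. Either way round fits.
- cover_fitting (a point): On the cover's axis 34 mm above its underside, at a good grip height of the hexagonal fitting: 24 mm across flats, from 12 to 46 mm above the underside, two of its flats facing the cover's +x and -x. Below it a collar 42 mm across (9 to 12 mm), above it a round nipple 17 mm across up to 52 mm.
- nut_0: Loose knurled hand nut, 21 mm across, 13 mm high, waiting on the housing's plate at x = -46, y = +46 mm of its frame; origin in the middle of its underside. Leave it.
- nut_1: The other hand nut, alike, at x = -46, y = -46 mm. Leave it.
- timer: White bench timer, 58 x 62 x 21 mm, at the front left or at the back right; origin under its middle. Leave it.
- petri: Closed petri dish, 92 mm across, 15 mm high, at the front left or at the back right; origin under its middle. Leave it.
- cuvettes: Flat closed cuvette box, 61 x 105 x 26 mm, at the front left or at the back right; origin under its middle. Leave it.
- marker: Marker pen lying at the back, 135 mm long, 17 mm thick; origin under its middle. Leave it.
- beaker: Small glass beaker, 56 mm across, 68 mm high, at the back; origin under its middle. Leave it.
- bottle: Glass bottle with a blue screw cap, 66 mm across, 119 mm high, at the back; origin under its middle. Leave it.

How it is judged (in metres and radians):
On the way:
1. the vent cap is loosened while the cover is not yet on the housing (value of joint vent_cap above 1.1 rad and contact force between cover and housing below 0.1 N), for 0.2 s.
At the end, for the whole second after the job is handed in: For the last second the fingers hold the cover level (0.05 rad) and still on the gasket, both slots round the studs (axis within 6 mm, turn within 0.1 rad), pressing it with 8 to 20 N (squeezed 3 to 8.2 mm); the vent cap stays loosened by 1.1 rad or more (value of joint vent_cap above 1.1 rad and contact force between cover and gasket between 8 and 20 N and value of joint gasket between 0.003 and 0.0082 m and contact force between the fingers and cover above 2 N and horizontal distance between cover and housing below 0.006 m and angle between the y axis of cover and the y axis of housing, either way round below 0.1 rad and angle between cover's own z axis and vertical below 0.05 rad and linear speed of cover below 0.01 m/s); the arm keeps its last pose, push and grip.
It fails at once if the gasket is pressed with more than 30 N (contact force between cover and gasket above 30 N).
It fails at once if a bystander is moved by more than 25 mm (distance of any of nut_0, nut_1, timer, petri, cuvettes, marker, beaker, bottle from where it was at the start of the episode above 0.025 m).
It also fails if it takes over 48 s, if anything falls off the work surface, if the arm or the gripper's body presses on something with over 40 N, if the wrist force passes 120 N, or if a joint passes its speed limit or range.

## Robot

A 6-joint arm with a two-finger parallel gripper is mounted at the origin on a cart in front of the work surface, level with it; the furniture and walls round the work are solid. World frame = base frame: x ahead of the robot, y to its left, z up, the work surface at z = 0. Lengths are in mm, angles in rad, forces in N, time in s.
With the tool pointing down it reaches from about 350 to 975 mm from the base axis. Payload 7.1 kg.
Tool frame: the origin (TCP) lies on the front face of the gripper's body, between the roots of the fingers; the fingertips stand 80 mm ahead of it and the grasp point (between the pads) lies 61 mm ahead of it (env.tips_ahead is the distance from the TCP to the fingertips, in mm); z points along the fingers, y is the line along which they close (so a half turn about z gives the same grasp; the last joint's range is limited). The gripper opens to 88 mm and grips with 3 to 60 N. Pads are 20 mm wide; open, the fingers measure 115 mm over their backs; the gripper's body (75 mm by 178 mm) begins 61 mm behind the grasp point.
Start: joints at [1.175, 0.423, 1.63, -0, 1.089, -0.019], TCP at [229.935, 581.15, 302.675] pointing down, gripper open.
Joint ranges: [-3, 3], [-0.9, 2.11], [0.09, 2.58], [-1.31, 4.45], [0.11, 2.69], [-2.54, 2.54]. Speed limits (rad/s): [2.39, 2.39, 3.01, 3.14, 3.14, 3.14].

## Interface

Orientations are given as a unit quaternion [x, y, z, w].
In Python, from station import env, set_gripper, viewer, workorder gives the robot as it stands. Calls block until the motion is done:
- env.reach(position, orientation): joint-space move of the TCP to a pose.
- env.move_l(position, rot=None, rate=150, f_stop=None): straight line of the TCP; rot=None keeps the orientation; rate is the mean speed in mm/s. With f_stop (N) it stops when the force on the tool has changed by that much, and returns True; else False.
- env.move_joints(angles): joint-space move.
- set_gripper(opening): finger opening in mm; the grip force is fixed at half the most; returns when the fingers have stopped.
- env.hold(seconds).
- env.ik(position, orientation): joint angles nearest the present ones, or None.
- env.read_state(): the state.
- viewer.camera(name): name is "scene" or "top" or "wrist"; returns the picture (420x560x3 uint8, blue, green, red); there is no depth.
- viewer.camera_params(name): a dict with "fx", "fy", "cx", "cy" (pixels), "pose" (4x4, takes a point from camera to world coordinates); the wrist camera has in their place "tool_from_camera" (4x4, takes a point from camera to tool coordinates, whose origin is the TCP and whose axes are the flange's). Camera axes: x right, y up, looking along -z (the intrinsics and any distortion apply to the point x, -y, -z); pixel columns grow to the right and rows downward; lengths in mm; the calibration is good to about 2 mm. A picture is of the moment at which its call begins: read the wrist's pose just before it. camera_params takes no time and is no camera call.
A pose or a line that the arm cannot do raises env.IKError and nothing moves.
- workorder.sign_off(): hands the job in; it is judged then, once.
The state is a dict: "time_s": time; "qpos": joint angles; "dq": joint speeds; "tau": joint torques, N m; "tool_pos": TCP position; "orientation": TCP orientation; "force": force on the tool from outside, world axes, zero at the start; "wrist_torque": the same for the moment, N m; "width": finger opening in mm; "grip_force": force on a finger pad.
Only numpy, scipy, OpenCV 4.12 (cv2) and the standard library are available. Lean on these libraries where they do the work, as an engineer would, in place of code of your own. Each camera call takes 0.05 s, during which the arm holds its last target. There are 200 camera calls.

## Working session

There is one attempt and no reset: what is moved stays moved. The work goes in short steps, each a Python script; the robot and the scene stay as the last script left them, time stands still between calls to the robot, and variables do not carry over. Pictures are saved under pics/ and viewed, at most 10 in all, crops included, and the job is handed in when it is done.

```bash
ls; mkdir -p pics; python3 - <<'E'
from station import env, viewer
import cv2
for n in ("scene","top"):
    im=viewer.camera(n); cv2.imwrite(f"pics/{n}0.png",im)
    p=viewer.camera_params(n); print(n,p)
print(viewer.camera_params("wrist")); print(env.read_state())
E
```

```text
pics
scene {'fx': 430.8868540846798, 'fy': 430.8868540846798, 'cx': 274.0747353192752, 'cy': 214.3811951431908, 'pose': array([[ 9.08255679e-01,  2.98440226e-01, -2.93266183e-01,
         1.23002683e+02],
       [-4.18171691e-01,  6.71376169e-01, -6.11871291e-01,
        -7.20163423e+02],
       [ 1.42849202e-02,  6.78371190e-01,  7.34580472e-01,
         1.01621160e+03],
       [ 0.00000000e+00,  0.00000000e+00,  0.00000000e+00,
         1.00000000e+00]])}
top {'fx': 412.67498187401253, 'fy': 412.67498187401253, 'cx': 279.46893745619747, 'cy': 202.46998479636014, 'pose': array([[ 2.40290170e-02,  9.88229126e-01, -1.51082100e-01,
         3.26809390e+02],
       [-9.99392335e-01,  2.75624932e-02,  2.13370283e-02,
         4.33610203e+01],
       [ 2.52500722e-02,  1.50477585e-01,  9.88290914e-01,
         1.34655163e+03],
       [ 0.00000000e+00,  0.00000000e+00,  0.00000000e+00,
         1.00000000e+00]])}
{'fx': 303.1383735114298, 'fy': 303.1383735114298, 'cx': 275.8465802042463, 'cy': 210.37872526565005, 'tool_from_camera': array([[-1.07369308e-03,  9.62709143e-01,  2.70536419e-01
[... 295 characters left out ...]
 0.1, 'qpos': array([ 1.17502459e+00,  4.23782172e-01,  1.63057463e+00,  2.36770396e-05,
        1.08860672e+00, -1.90022719e-02]), 'dq': array([-2.08878937e-04, -1.35264372e-03, -3.07824627e-03,  7.66436969e-04,
       -1.29979734e-03,  4.97817583e-05]), 'tau': array([ 2.68376766e-06, -5.45612633e+01, -2.74324000e+01,  6.46102242e-02,
        1.87831954e-02, -2.66015502e-05]), 'tool_pos': array([229.77659465, 580.82408235, 301.98357679]), 'orientation': array([ 1.87277806e-01,  9.82306751e-01, -6.68588528e-04, -1.51393755e-04]), 'force': array([0.44241117, 0.35989051, 0.16333191]), 'wrist_torque': array([ 0.04381353, -0.04591644, -0.0472203 ]), 'grip_force': 0.0, 'width': 87.67278388385185}
```

View pics/top0.png

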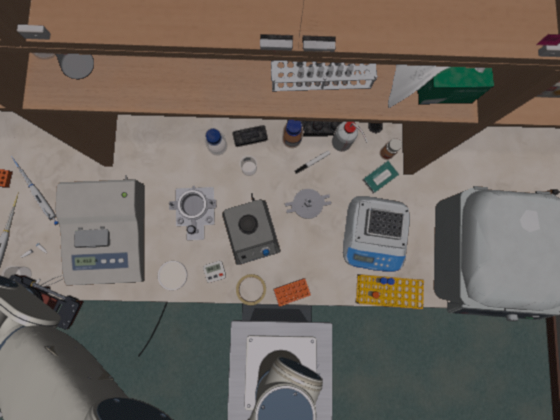

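View pics/scene0.png

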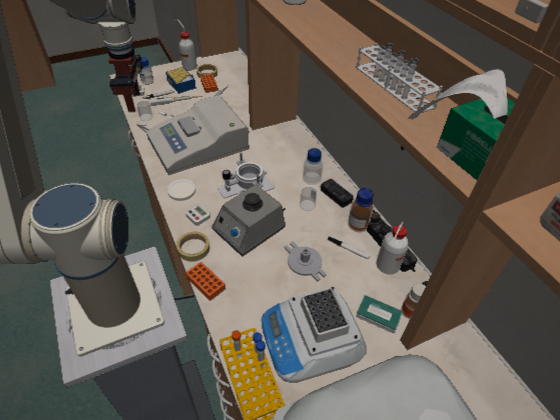

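Top view: housing gasket at about (191,205), vent cap at (191,230), cover at (308,204) with ears at (287,208) and (330,202). The hotplate at (248,230) stands between them. The scene view agrees, with the cover at (305,260) and the housing at (249,174).

```bash
cat > h.py <<'E'
from station import env, set_gripper, viewer, workorder
import numpy as np, cv2
from scipy.spatial.transform import Rotation as R
def down(yaw): return np.array([np.cos(yaw/2),np.sin(yaw/2),0,0])
def snap(name,fn=None):
    p=dict(viewer.camera_params(name))
    if name=="wrist":
        s=env.read_state(); T=np.eye(4); T[:3,:3]=R.from_quat(s["orientation"]).as_matrix(); T[:3,3]=s["tool_pos"]
        p["pose"]=T@p["tool_from_camera"]
    im=viewer.camera(name)
    if fn: cv2.imwrite(fn,im); np.save(fn+".npy",p["pose"])
    return im,p
def cast(p,u,v,z):
    d=p["pose"][:3,:3]@np.array([(u-p["cx"])/p["fx"],-(v-p["cy"])/p["fy"],-1]); o=p["pose"][:3,3]
    return o+d*(z-o[2])/d[2]
def proj(p,X):
    c=np.linalg.inv(p["pose"])@np.append(X,1); return p["cx"]-p["fx"]*c[0]/c[2], p["cy"]+p["fy"]*c[1]/c[2]
E
python3 - <<'E'
from h import *
p=viewer.camera_params("top"); s=viewer.camera_params("scene")
for n,u,v,z in [("gasket",191,205,62),("cap",191,229,89),("cover",308,203,52),("earL",287,208,9),("earR",330,202,9),("hot knob",248,224,110),("spectroR",143,230,100),("stud?",173,205,96),("stud?",211,205,96)]:
    X=cast(p,u,v,z); print(n,X.round(),np.round(proj(s,X)))
G=cast(p,191,205,62); 
env.reach([G[0]-15,G[1],310],down(2.765))
im,_=snap("wrist","pics/w_h.png")
print(env.read_state()["time_s"],env.read_state()["qpos"].round(2))
E
```

```text
gasket [507. 292.  62.] [248. 170.]
cap [430. 283.  89.] [226. 172.]
cover [526. -75.  52.] [303. 250.]
earL [514. -11.   9.] [289. 245.]
earR [ 537. -152.    9.] [318. 278.]
hot knob [448. 110. 110.] [252. 201.]
spectroR [422. 424. 100.] [209. 145.]
stud? [501. 340.  96.] [240. 154.]
stud? [504. 225.  96.] [255. 175.]
1.6 [ 0.52  0.34  1.74  0.    1.06 -0.68]
```

View pics/w_h.png

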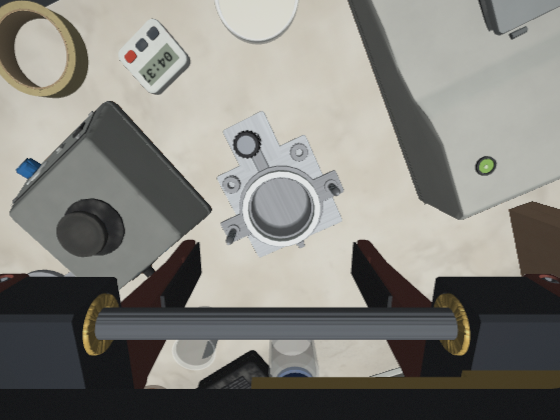

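Wrist view: gasket ring centre is near (281,207), cap top (246,144), stud tips about (340,189) and (231,238), and both nuts are visible.

```bash
cat >> h.py <<'E'
def load(fn):
    p=dict(viewer.camera_params("wrist")); p["pose"]=np.load(fn+".npy"); return cv2.imread(fn),p
def blob(mask,near,amin=60):
    n,l,st,c=cv2.connectedComponentsWithStats(mask.astype(np.uint8))
    i=min((i for i in range(1,n) if st[i,4]>amin),key=lambda i:np.hypot(*(c[i]-near))); return l==i,c[i],st[i]
E
python3 - <<'E'
from h import *
im,p=load("pics/w_h.png"); hsv=cv2.cvtColor(im,cv2.COLOR_BGR2HSV)
m=(hsv[...,2]>225)&(hsv[...,1]<20)
b,c,st=blob(m,(281,207)); 
cnt=max(cv2.findContours(b.astype(np.uint8),0,2)[0],key=len); e=cv2.fitEllipse(cv2.convexHull(cnt)); print("gasket",c,st,e)
G=cast(p,*e[0],62); print(G)
b,c,st=blob(hsv[...,2]<75,(246,144)); (cx,cy),r=cv2.minEnclosingCircle(np.argwhere(b)[:,::-1].astype(np.float32)); print("cap",c,st,cx,cy,r)
C=cast(p,cx,cy,89); print(C, np.linalg.norm((C-G)[:2]))
print("nadir",proj(p,p["pose"][:3,3]-[0,0,500]))
for uv in [(340,189),(231,238)]:
    print(cast(p,*uv,96), np.linalg.norm((cast(p,*uv,96)-G)[:2]))
cv2.imwrite("pics/crop1.png",cv2.resize(im[90:270,190:380],None,fx=4,fy=4,interpolation=cv2.INTER_CUBIC)[:600])
env.reach([526-15,-75,290],down(2.765)); snap("wrist","pics/w_c.png"); print(env.read_state()["time_s"])
E
```

```text
Traceback (most recent call last):
  File "h.py", line 22, in blob
    i=min((i for i in range(1,n) if st[i,4]>amin),key=lambda i:np.hypot(*(c[i]-near))); return l==i,c[i],st[i]
ValueError: min() iterable argument is empty
```

```bash
python3 - <<'E'
from h import *
im,p=load("pics/w_h.png"); hsv=cv2.cvtColor(im,cv2.COLOR_BGR2HSV)
print([hsv[207,x].tolist() for x in range(236,262,2)],hsv[100,300],hsv[144,240:252:4].tolist(),hsv[144,236])
cv2.imwrite("pics/crop1.png",cv2.resize(im[100:260,190:380],None,fx=4,fy=3.75,interpolation=cv2.INTER_CUBIC)[:600])
env.reach([526-15,-75,290],down(2.765)); snap("wrist","pics/w_c.png"); print(env.read_state()["time_s"])
E
```

```text
[[103, 9, 198], [103, 9, 202], [105, 9, 164], [95, 8, 181], [90, 1, 225], [90, 2, 226], [83, 7, 155], [105, 10, 157], [105, 7, 69], [98, 11, 91], [107, 12, 153], [110, 10, 161], [111, 11, 165]] [ 22  18 208] [[108, 18, 169], [108, 18, 171], [106, 17, 170]] [105  14  75]
3.025
```

View pics/crop1.png

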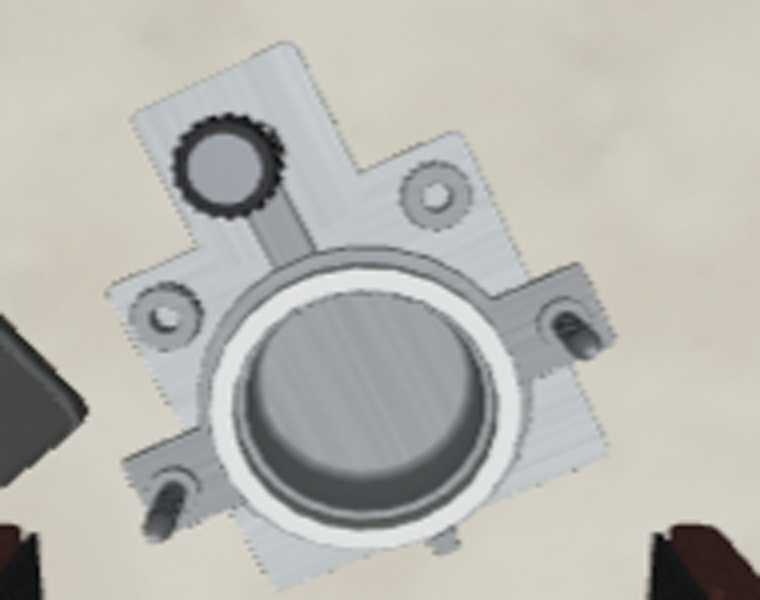

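View pics/w_c.png

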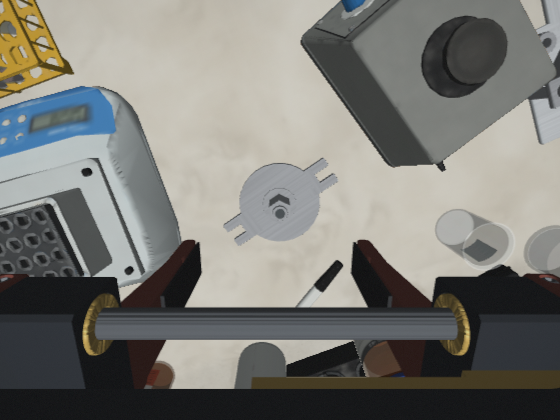

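Crop: stud tips are near (337.5,193.5) and (229,242.5) in the full image, cap top disc (246.5,145). Cover view: disc centre near (279,203), ears toward (327,172) and (233,232), nipple (280,213).

```bash
python3 - <<'E'
from h import *
im,p=load("pics/w_h.png"); hsv=cv2.cvtColor(im,cv2.COLOR_BGR2HSV)
b,c,st=blob((hsv[...,2]>212)&(hsv[...,1]<10),(281,207))
e=cv2.fitEllipse(cv2.convexHull(np.argwhere(b)[:,::-1].astype(np.float32).reshape(-1,1,2))); print("gasket",st,e)
G=cast(p,*e[0],62); print(G, "diam",e[1][0]*np.linalg.norm(cast(p,e[0][0]+1,e[0][1],62)-G))
b,c,st=blob((hsv[...,2]<75),(246,144),30); h=np.argwhere(b)[:,::-1].astype(np.float32)
b2,c2,s2=blob((abs(hsv[...,2].astype(int)-170)<8)&(hsv[...,1]>14)&(abs(hsv[...,0].astype(int)-108)<6),(246,144),30)
print("cap",cv2.minEnclosingCircle(h),c2,s2); C=cast(p,*c2,89)
d=(G-C)[:2]; print("C",C,np.linalg.norm(d),"axis x yaw",np.arctan2(d[1],d[0]))
S=[cast(p,337.5,193.5,96),cast(p,228.8,242.5,96)]; v=(S[0]-S[1])[:2]
print(S,"mid",(S[0]+S[1])/2,np.linalg.norm(v),"y yaw",np.arctan2(v[1],v[0]))
im,p=load("pics/w_c.png"); hsv=cv2.cvtColor(im,cv2.COLOR_BGR2HSV)
m=(hsv[...,0]>80)&(hsv[...,2]>60); b,c,st=blob(m,(279,203),800); print("cover",c,st)
pts=np.array([cast(p,u,v,9)[:2] for v,u in np.argwhere(b)]); 
mu=pts.mean(0)
d=cv2.distanceTransform(np.uint8(cv2.morphologyEx(np.uint8(b),cv2.MORPH_CLOSE,np.ones((15,15)))),2,5); k=np.unravel_index(d.argmax(),d.shape)
D=cast(p,k[1],k[0],9)
r=np.hypot(*(pts-D[:2]).T); far=pts[r>57]-D[:2]
u,s_,vt=np.linalg.svd(far); print("mean",mu,"disc",D,"rmax",r.max(),"y yaw",np.arctan2(vt[0,1],vt[0,0]),"ends",[far[far@vt[0]*q>0].mean(0)+D[:2] for q in (1,-1)])
print("nipple ray",cast(p,280,213,52))
E
```

```text
gasket [ 243  172   77   74 1003] ((280.9550476074219, 208.64794921875), (74.01701354980469, 76.32257843017578), 83.66144561767578)
[510.94541672 293.12296968  62.        ] diam 83.77547258640006
cap ((246.9279022216797, 143.5906982421875), 14.014070510864258) [245.86206897 144.59482759] [238 136  17  18 232]
C [430.49302744 287.12736321  89.        ] 80.67548722542715 axis x yaw 0.07438615490226791
[array([508.2244915 , 354.41568253,  96.        ]), array([516.23730501, 231.79497039,  96.        ])] mid [512.23089826 293.10532646  96.        ] 122.88223722937359 y yaw 1.6360498815208004
cover [279.72972496 201.49911848] [ 224  158  114   87 5672]
mean [530.24335048 -75.44342141] disc [530.09462766 -76.1606483    9.        ] rmax 76.87001031042276 y yaw 1.7955424947779972 ends [array([516.59254994, -12.55911192]), array([ 545.76640051, -139.81759605])]
nipple ray [531.92133802 -76.10731129  52.        ]
```

Measurements agree with the given sizes: stud spacing 123 mm (expected 124), cap to bowl axis 81 mm (82), ears reach 77 mm (75). The housing is at (511.5, 293), yaw 0.066. The cover is at (530.5, -76), x-yaw 0.225. Next I loosen the cap.

```bash
python3 - <<'E'
from h import *
C=np.array([430.,287.4]); y0=1.4
env.reach([*C,260],down(y0)); set_gripper(50)
print(env.move_l([*C,148],rate=120,f_stop=8))
set_gripper(0); s=env.read_state(); print(s["width"],s["grip_force"],s["tool_pos"],s["qpos"].round(2))
q=s["qpos"].copy(); q[5]-=0.8; env.move_joints(q); s=env.read_state(); print(s["wrist_torque"],s["force"],s["width"])
q[5]-=0.75; env.move_joints(q); s=env.read_state(); print(s["wrist_torque"],s["force"],s["width"],s["time_s"])
set_gripper(50); env.move_l([*C,260],rate=150)
env.reach([507-15,292,310],down(2.765)); im,_=snap("wrist","pics/w_h2.png")
cv2.imwrite("pics/crop2.png",cv2.resize(np.hstack([cv2.imread("pics/w_h.png")[120:170,220:275],im[120:170,220:275]]),None,fx=7,fy=7,interpolation=cv2.INTER_CUBIC)); print(env.read_state()["time_s"])
E
```

```text
False
25.458002798800205 30.001103281974792 [429.79616347 287.54734174 148.36749325] [0.57 0.51 1.96 0.   0.68 0.74]
[0.14522433 0.90130961 0.0199016 ] [-4.16654746  0.57942674  4.36824206] 25.77093261350065
[-0.44402723  1.00857329  0.02733876] [-7.00542844 -2.48463773  7.88755686] 25.658477318034954 8.725
10.6667
```

View pics/crop2.png

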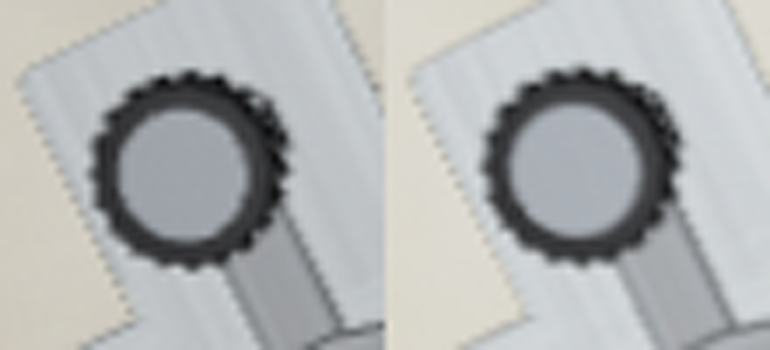

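The ribs look alike before and after, so the picture cannot show the turn. The grip width stayed steady at 25.5–25.8 mm and no slip showed, so I go on. Next I take one close look at the cover at its grasp yaw, which also checks the camera offset, then grasp it.

```bash
cat >> h.py <<'E'
def find_cover(im,p):
    hsv=cv2.cvtColor(im,cv2.COLOR_BGR2HSV)
    uv=np.array(proj(p,[530.5,-76,9]))
    b,c,st=blob((hsv[...,0]>80)&(hsv[...,2]>60),uv,800)
    pts=np.array([cast(p,u,v,9)[:2] for v,u in np.argwhere(b)])
    far=pts-pts.mean(0); r=np.hypot(*far.T); f=far[r>57]; vt=np.linalg.svd(f,full_matrices=False)[2][0]
    ends=[f[f@vt*q>0].mean(0)+pts.mean(0) for q in (1,-1)]
    return pts.mean(0),np.mean(ends,0),np.arctan2(vt[1],vt[0])%np.pi,st,r.max()
E
python3 - <<'E'
from h import *
print(find_cover(*load("pics/w_c.png")))
y=1.796
env.reach([530.5,-76,290],down(y)); a=find_cover(*snap("wrist","pics/w_c2.png")); print(a)
E
```

```text
(array([530.24335048, -75.44342141]), array([530.99752146, -75.92682604]), np.float64(1.797823127437135), array([ 224,  158,  114,   87, 5672], dtype=int32), np.float64(77.57687275883524))
(array([531.16494271, -74.11963557]), array([531.19189115, -75.07545668]), np.float64(1.7993870555531282), array([ 236,  127,   80,  120, 5822], dtype=int32), np.float64(77.7893737560409))
```

```bash
python3 - <<'E'
from h import *
env.move_l([531,-75.6,200],down(1.798),rate=150)
print(env.move_l([531,-75.6,95.5],rate=100,f_stop=10))
set_gripper(0); s=env.read_state(); print(s["width"],s["grip_force"],s["tool_pos"],s["force"])
env.move_l([531,-75.6,275],rate=120); s=env.read_state(); print(s["width"],s["force"],s["wrist_torque"])
H=np.array([511.5,293.1])
env.reach([*H,275],down(0.066+np.pi/2)); s=env.read_state(); print(s["tool_pos"],s["time_s"],s["force"],s["qpos"].round(2))
snap("wrist","pics/hold.png"); snap("scene","pics/scene1.png")
E
```

```text
False
23.804940131505916 30.000854060053825 [530.97191076 -75.62450119  95.76095093] [-0.26548086  0.35486317  4.13642636]
23.5776776708393 [-0.11690071  0.75074273 -2.82985228] [-0.04406331  0.06095079  0.00932603]
[511.74573676 292.27197677 274.84699728] 17.5917 [ 0.06736564 -0.10654204 -2.85965212] [ 0.5   0.4   1.73 -0.    1.    0.43]
```

View pics/hold.png

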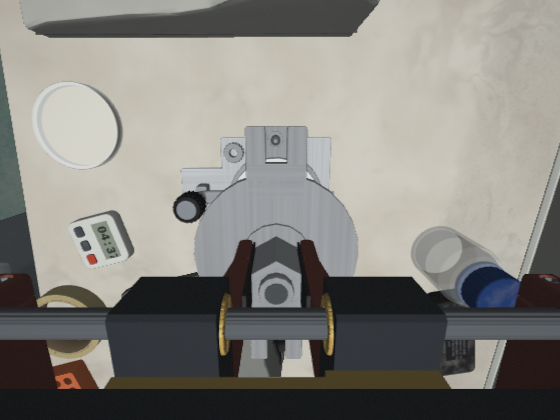

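The held view shows the slot of one ear at about (276,142), with the stud tip visible through it at (276,139). The cap is at (188,208). I cast both onto their heights.

```bash
python3 - <<'E'
from h import *
im,p=load("pics/hold.png")
S=cast(p,276,139,96); print("stud",S)
x=np.array([np.cos(.066),np.sin(.066)]); yv=np.array([-x[1],x[0]])
print("expected stud",np.array([511.5,293.1])+62*yv)
for v in (130,135,150): print(im[v,255:300].mean(1).astype(int).tolist())
T=np.array([511.75,292.27])
for uv in [(246,127),(306,127),(263,150),(289,150)]:
    X=cast(p,*uv,188.5)[:2]-T; print(uv,X@x,X@yv)
X=S[:2]-T; print(X@x,X@yv)
cv2.imwrite("pics/crop3.png",cv2.resize(im[115:175,235:315],None,fx=9,fy=9,interpolation=cv2.INTER_CUBIC))
E
```

```text
stud [508.78422028 355.88423803  96.        ]
expected stud [507.41097015 354.96501301]
[155, 156, 157, 159, 158, 158, 156, 152, 147, 128, 126, 144, 153, 153, 155, 155, 149, 150, 150, 155, 155, 151, 147, 150, 153, 153, 155, 156, 154, 155, 154, 138, 117, 138, 156, 157, 157, 156, 153, 151, 150, 151, 154, 156, 156]
[154, 155, 157, 159, 158, 158, 156, 154, 149, 131, 111, 138, 152, 144, 149, 156, 156, 138, 114, 83, 66, 71, 96, 136, 149, 153, 155, 153, 152, 154, 154, 138, 125, 143, 155, 158, 157, 156, 153, 152, 150, 152, 154, 155, 156]
[154, 155, 157, 159, 159, 159, 158, 155, 154, 142, 115, 137, 152, 152, 154, 155, 150, 149, 153, 157, 157, 153, 149, 152, 152, 152, 155, 156, 154, 155, 154, 121, 125, 147, 157, 157, 157, 156, 153, 151, 151, 152, 155, 156, 157]
(246, 127) -14.860939186313987 74.09645291344414
(306, 127) 17.421237697022278 74.04505522355198
(263, 150) -5.87319167991179 61.90725220677841
(289, 150) 8.399946311338988 61.88536135013905
1.2361696426033815 63.671335888530464
```

View pics/crop3.png

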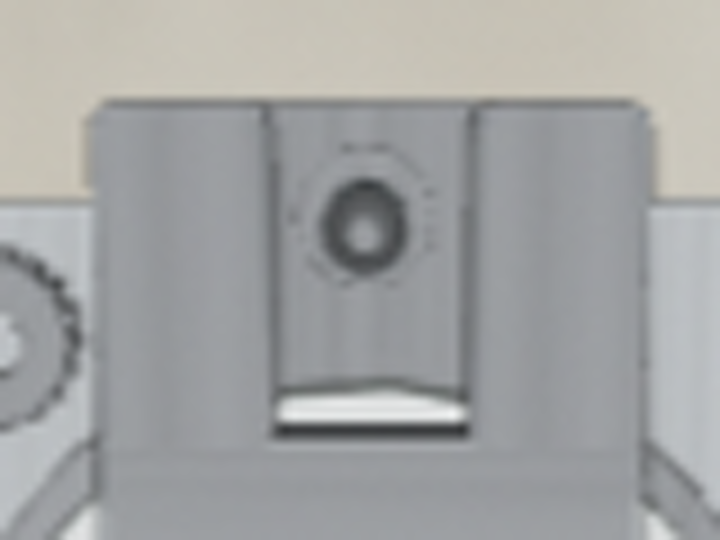

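The stud is within about 0.3 mm of the slot's centreline, and about 1.4 mm further out along y. I nudge the cover and go down.

```bash
python3 - <<'E'
from h import *
def st(t):
    s=env.read_state(); print(t,s["tool_pos"].round(2),s["force"].round(2),s["wrist_torque"].round(2),round(s["width"],2),round(s["time_s"],2)); return s
q=down(0.066+np.pi/2); X=[511.5,293.6]
env.move_l([*X,215],q,rate=80); env.hold(.4); st("above")
print(env.move_l([*X,175],rate=60,f_stop=8)); st("studs in")
print(env.move_l([*X,162],rate=25,f_stop=8)); env.hold(.3); st("over gasket")
print(env.move_l([*X,155.5],rate=8,f_stop=12)); env.hold(.4); st("touch")
E
```

```text
above [511.55 293.64 215.23] [-0.15 -0.52 -2.47] [0.01 0.1  0.01] 24.0 18.99
False
studs in [511.64 293.7  175.06] [ 0.48 -0.2  -2.36] [-0.    0.03  0.01] 23.41 19.81
False
over gasket [511.57 293.65 162.15] [ 0.34 -0.14 -2.59] [-0.03  0.04  0.04] 23.86 20.77
False
touch [511.48 293.61 155.53] [-2.35 -1.47  2.06] [-0.24  0.35 -0.04] 23.95 22.13
```

```bash
python3 - <<'E'
from h import *
X=[511.5,293.6]; z=155.5
for i in range(6):
    env.hold(.3); f=np.mean([(env.hold(.03),env.read_state()["force"][2])[1] for _ in range(6)])+2.5
    s=env.read_state(); print(round(f,2),s["tool_pos"].round(2),s["force"].round(2),s["wrist_torque"].round(2),round(s["time_s"],1))
    if abs(f-13.8)<.8: break
    z-=np.clip((13.8-f)/2.5,-2,2); z=max(z,150.5); env.move_l([*X,z],rate=6,f_stop=12)
snap("wrist","pics/end.png"); im,_=snap("scene","pics/send.png")
w=cv2.imread("pics/end.png"); c=cv2.resize(im[130:230,200:320],(480,400),interpolation=cv2.INTER_CUBIC)
cv2.imwrite("pics/fin.png",np.hstack([cv2.resize(w[:400],(320,400)) if 0 else w[:400,100:420],c]))
E
```

```text
4.82 [511.48 293.61 155.51] [-1.91 -1.19  1.36] [-0.24  0.37 -0.03] 22.6
9.07 [511.51 293.59 153.81] [-3.4  -1.36  7.37] [-0.3   0.61 -0.07] 23.6
16.02 [511.52 293.64 152.64] [-4.85 -2.07 13.2 ] [-0.54  0.98  0.05] 24.6
10.88 [511.51 293.61 153.02] [-3.61 -1.08  8.71] [-0.37  0.69 -0.05] 25.4
18.0 [511.53 293.62 152.56] [-4.96 -2.18 15.  ] [-0.62  1.09 -0.04] 26.2
10.13 [511.5  293.64 153.42] [-3.43 -1.44  7.67] [-0.38  0.67  0.01] 27.2
```

View pics/fin.png

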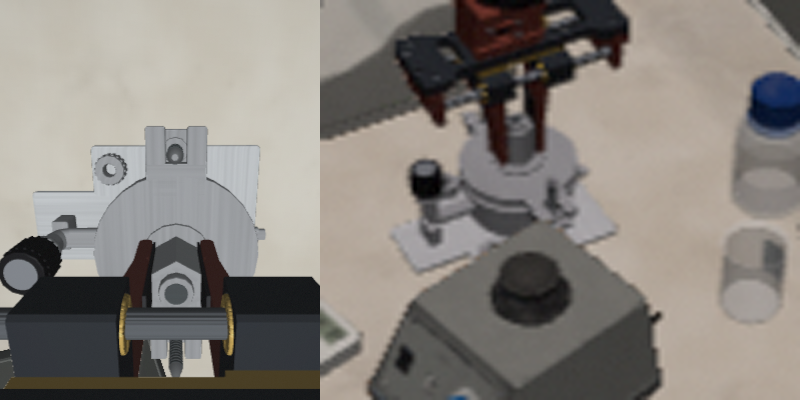

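The cover sits level with the stud in its slot, the cap is clear, and nothing else is disturbed. One fine step sets the push, then I let it settle.

```bash
python3 - <<'E'
from h import *
env.move_l([511.5,293.6,152.8],rate=3,f_stop=10)
for i in range(8):
    env.hold(.3); s=env.read_state(); print(round(s["force"][2]+2.6,2),s["tool_pos"].round(2),s["force"][:2].round(1),round(s["width"],2))
print((R.from_quat(s["orientation"]).as_matrix()[:,2]).round(4),s["time_s"])
E
```

```text
10.36 [511.51 293.62 153.26] [-4.2 -1.5] 23.92
10.97 [511.48 293.61 153.24] [-3.6 -2.4] 23.69
10.97 [511.52 293.58 153.26] [-2.2 -1.7] 23.68
9.85 [511.5  293.62 153.24] [-3.6 -2.4] 24.02
11.03 [511.5  293.62 153.26] [-3.3 -1.7] 23.73
10.17 [511.51 293.6  153.26] [-3.1 -2. ] 23.57
10.33 [511.51 293.62 153.26] [-3.7 -1.9] 23.93
10.3 [511.5  293.63 153.24] [-3.  -1.8] 23.8
[ 0.  0. -1.] 30.6167
```

```bash
python3 - <<'E'
from h import *
for z in (152.4,152.0):
    env.move_l([511.5,293.6,z],rate=3,f_stop=10); env.hold(.5)
    f=[]
    for i in range(8): env.hold(.1); s=env.read_state(); f.append(s["force"][2]+2.6)
    print(z,np.mean(f).round(2),s["tool_pos"].round(2),s["time_s"])
    if np.mean(f)>12: break
E
```

```text
152.4 11.25 [511.53 293.63 152.94] 32.2
152.0 12.9 [511.53 293.61 152.71] 33.7833
```

```bash
python3 -c "
from h import *
print(workorder.sign_off())"
```

```text
the job is handed in; nothing more can be done
None
```

I loosened the vent cap by a 1.55 rad turn of the gripper, but the pictures could not confirm the cap followed; then I set the cover level over both studs and handed the job in holding it at about 13 N (estimated squeeze 5 mm).

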